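Shut the jewelry box and set its push-key lock

ROBOT

A 6-joint arm with a two-finger parallel gripper is mounted at the origin on the work surface. World frame = base frame: x ahead of the robot, y to its left, z up, the work surface at z = 0. Lengths are in m, angles in degrees, forces in N, time in s.
With the tool pointing down it reaches from about 0.35 to 0.875 m from the base axis. Payload 4.2 kg.
Tool frame: the origin (TCP) lies at the very end of the fingers, on their centre line; the grasp point (between the pads) lies 19 mm behind it; z points along the fingers, y is the line along which they close (so a half turn about z gives the same grasp; the last joint's range is limited). The gripper opens to 87 mm and grips with 3 to 60 N. Pads are 19 mm wide; open, the fingers measure 117 mm over their backs; the gripper's body (75 mm by 190 mm) begins 51 mm behind the grasp point.
Start: joints at [-52.047, 22.042, 0.453, 0, -68.411, -14.817], TCP at [0.246, -0.575, 0.223] pointing down, gripper open.
Joint ranges: [-179.83, 179.83], [-69.29, 118.12], [-61.27, 80.66], [-181.25, 117.63], [-171.15, -9.14], [-177.46, 177.46]. Speed limits (degrees/s): [159.86, 159.86, 180, 180, 180, 180].

INTERFACE

Orientations are given as a 3x3 rotation matrix whose columns are the frame's x, y, z axes.
In Python, from station import r gives the robot as it stands.
- The arm moves only by the tool jog_arm, never from a script. Its argument "plan" is text: rows parted by semicolons, each of 7 numbers parted by spaces: the shift along the tool's x, y, z normalised to -1 to 1, where 1 is 0.025 m, then the turn, a rotation vector about the tool's x, y, z normalised to -1 to 1, where 1 is 8 degrees, then the closure, from -1 (fully open) to 1 (shut). A call has exactly 10 rows; each row shifts and turns the commanded pose from where the row before left it, along the tool's axes as they then stand; what a row does not reach is not made up. A row lasts 1/10 s, in which the tool goes at most 50 mm and 8.59 degrees, less where a joint would pass 70% of its speed; a pose out of reach is approached as far as the arm can. A call with a number of a shift or a turn outside -1 to 1 is refused whole. A call with a gripper value outside its range is refused whole. The fingers move at their own pace and stop on an object; the grip force is fixed at half the most. Time passes only in rows, so rows that do not move let the fingers close, or fill a call up. It gives the time, the measured TCP pose, the force, the opening and the grip force at its end, in the units of the state.
- r.sense(): the state, without advancing time (a new reading comes with each control period).
- r.capture(name): name is "scene" or "side" or "wrist"; returns (picture, depth): 480x640x3 uint8, red, green, blue; 480x640 float32, m along the optical axis (not along the pixel's ray), 0 where there is no reading.
- r.get_calibration(name): a dict with "mtx" (3x3 intrinsics, pixels), "extrinsics" (4x4, takes a point from camera to world coordinates). Camera axes: x right, y up, looking along -z (the intrinsics and any distortion apply to the point x, -y, -z); pixel columns grow to the right and rows downward; lengths in m; the calibration is good to about 2 mm. A picture is of the moment at which its call begins: read the wrist's pose just before it. get_calibration takes no time and is no camera call; for the wrist camera it gives the pose at the moment of the call.
- r.finish_job(): hands the job in; it is judged then, once.
The state is a dict: "time_s": time; "joints": joint angles; "joint_velocities": joint speeds; "effort": joint torques, N m; "tcp_pos": TCP position; "ee_rot": TCP orientation; "wrist_force": force on the tool from outside, world axes, zero at the start; "moment": the same for the moment, N m; "gripper_width": opening from 0.0 (shut) to 1.0 (fully open); "gripper_force": force on a finger pad.
Only numpy, scipy, OpenCV 4.12 (cv2) and the standard library are available. Lean on these libraries where they do the work, as an engineer would, in place of code of your own. Each camera call takes 0.05 s, during which the arm holds its last target. There are 200 camera calls.

TASK

Shut and lock the jewelry box: push its flip-top lid all the way down, then set the lock by pressing three of its keys fully in, one after the other: first the square key, then the large round key, then the long bar key. The keys stay in once pressed, so press nothing early and leave the small round key out. Only push with the fingers: do not pick anything up or shift the other things on the vanity.

Things in the scene. Friction and masses are not known exactly. Their poses are not given: they have to be found in the camera images.
- jewelry_box: White plastic jewelry box, fixed, 220 mm deep (own x -110 to +110) by 300 mm wide (y). Origin: centre of its underside; x points away from the robot at yaw 0, z up. Front (x -110 to -30): a ledge 55 mm high with four push keys in a row at x = -73, y = -78, -26, 26, 78 mm, their order differing each time. Behind (x -30 to 110): the open chamber, rim 78 mm high, with the flip-top lid
- lid (a joint): Lid angle, rad: 0 = shut, grows as it opens; found at 0.4 to 0.75; its stiff hinge (0.2 N m) keeps it where it is left. A flat white plate 140 mm long, 300 wide, 10 thick, hinged on the box's far (+x) rim, free edge on the robot's side; shut, its top is 88 mm above the vanity. A finger going straight down 70 mm on the robot's side of the hinge pushes it shut with 2 to 4 N
- lid_hinge (a point): Middle of the hinge edge, on the lid's top surface; turns with the lid
- lid_edge (a point): Middle of the lid's free edge, on its top surface, 140 mm from lid_hinge; turns with the lid
- key_square_top (a point): Square key, 25 x 25 mm. Brushed steel; stands 10 mm proud of its black 50 x 44 mm seat plate, travels 6 mm straight down, slides against about 2 N of friction, has no spring and stays where it is pushed (still 4 mm proud when fully in). Site: centre of its top face; z up
- key_square (a joint): Travel of that key in m: 0 = out (as found), 0.006 = fully in
- key_round_top (a point): Large round key, 34 mm across. Brushed steel; stands 10 mm proud of its black 50 x 44 mm seat plate, travels 6 mm straight down, slides against about 2 N of friction, has no spring and stays where it is pushed (still 4 mm proud when fully in). Site: centre of its top face; z up
- key_round (a joint): Travel of that key in m: 0 = out (as found), 0.006 = fully in
- key_bar_top (a point): Long narrow bar key, 42 mm (along the box's x) by 11 mm. Brushed steel; stands 10 mm proud of its black 50 x 44 mm seat plate, travels 6 mm straight down, slides against about 2 N of friction, has no spring and stays where it is pushed (still 4 mm proud when fully in). Site: centre of its top face; z up
- key_bar (a joint): Travel of that key in m: 0 = out (as found), 0.006 = fully in
- key_small_top (a point): Small round key, 14 mm across; not part of the code. Brushed steel; stands 10 mm proud of its black 50 x 44 mm seat plate, travels 6 mm straight down, slides against about 2 N of friction, has no spring and stays where it is pushed (still 4 mm proud when fully in). Site: centre of its top face; z up
- key_small (a joint): Travel of that key in m: 0 = out (as found), 0.006 = fully in
- dropper_bottle: Bystander, loose: small round blue glass bottle with black collar and rubber bulb, 34 mm across, 96 mm tall, standing. Origin: centre of its underside
- kabuki_brush: Bystander, loose: short fat make-up brush standing on its wooden handle, bristles up, up to 44 mm across, 80 mm tall. Origin: centre of its underside
- clip_stand: Bystander, loose: stainless steel stand, round foot 80 mm across, post and a 120 mm cross-bar (along its own y) carrying hair clips, 143 mm tall in all. Origin: centre of its underside
- cream_jar: Bystander, loose: little white jar 30 mm across, 32 mm tall, standing on the left end of the box's key ledge, about 50 mm from the leftmost key's centre. Origin: centre of its underside
- lipstick: Bystander, loose: plain aluminium lipstick tube 21 mm across, 70 mm tall, standing upright to the right of the box. Origin: centre of its underside
- perfume: Bystander, loose: amber flat perfume bottle 36 x 55 mm, 104 mm tall, standing to the left of the box. Origin: centre of its underside
- ring_dish: Bystander, loose: shallow white ring dish 84 mm across, 18 mm high. Origin: centre of its underside

How it is judged:
By the outcome, as a careful person would: the job done as asked, in the order asked, and still so for the second after the job is handed in, with the robot touching nothing.
It also fails if it takes over 40 s, if anything falls off the work surface, if the arm or the gripper's body presses on something with over 40 N, if the wrist force passes 120 N, or if a joint passes its speed limit or range.

## Working session

There is one attempt and no reset: what is moved stays moved. The work goes in short steps, Python scripts to look and compute and a tool call to move; the robot and the scene stay as the last step left them, time stands still between calls to the robot, and variables do not carry over. Pictures are saved under pics/ and viewed, at most 10 in all, crops included, and the job is handed in when it is done.

Besides the shell and the picture viewer there is one more tool, called after "Call:" in YAML: its name, and indented under it one key for each argument. jog_arm: Moves the arm, as the interface text tells. Scaled input: -1 to 1 covers 0.025 m each way for a shift and 8 degrees each way for a turn. Its arguments: {"type":"object","properties":{"plan":{"type":"string"}},"required":["plan"]}

```bash
mkdir -p pics; cat > h.py <<'E'
from station import r
import numpy as np, cv2
def snap(n,f):
    c=r.get_calibration(n); p,d=r.capture(n)
    cv2.imwrite(f'pics/{f}.png',p[:,:,::-1]); np.savez(f'pics/{f}.npz',p=p,d=d,K=c['mtx'],T=c['extrinsics'])
def pts(f,uv):
    z=np.load(f'pics/{f}.npz');o=[]
    for u,v in uv:
        d=np.median([x for x in z['d'][v-1:v+2,u-1:u+2].ravel() if x>0] or [0])
        q=np.linalg.inv(z['K'])@[u,v,1]*d
        o.append((z['T']@[q[0],-q[1],-q[2],1])[:3])
    return np.array(o)
def cloud(f):
    z=np.load(f'pics/{f}.npz');d=z['d'];v,u=np.mgrid[:480,:640]
    q=np.linalg.inv(z['K'])@np.stack([u.ravel(),v.ravel(),np.ones(u.size)])*d.ravel()
    P=z['T']@np.stack([q[0],-q[1],-q[2],np.ones(u.size)])
    return P[:3].T.reshape(480,640,3)
E
python3 - <<'E'
from h import *
snap('scene','s0');snap('side','d0')
s=r.sense();print(s['time_s'],s['tcp_pos'],s['ee_rot'])
E
```

```text
0.1 [ 0.24540325 -0.57422992  0.22157824] [[-9.19626110e-01 -3.92793994e-01 -8.34821372e-04]
 [-3.92794872e-01  9.19624474e-01  1.73650597e-03]
 [ 8.56330488e-05  1.92484979e-03 -9.99998144e-01]]
```

View pics/s0.png

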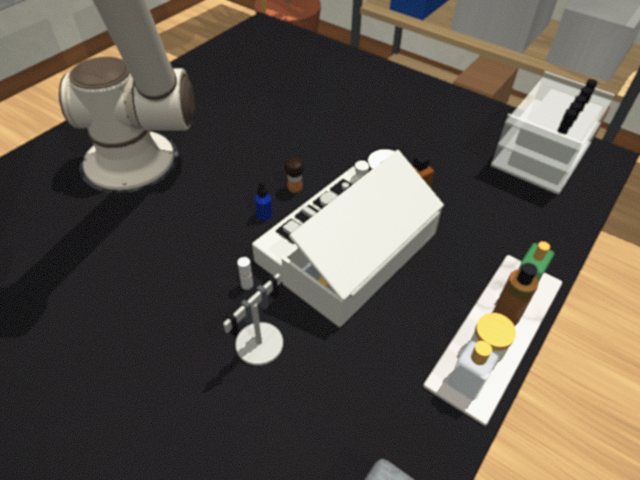

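View pics/d0.png

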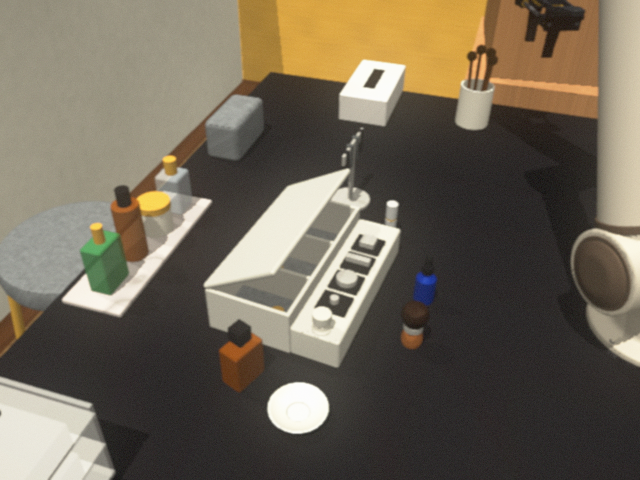

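The side view shows the keys from right to left: square (369,241), bar (359,261), large round (347,279), small (334,300), then the jar (322,320). The lid is open. Next I'll enlarge the keys and measure.

```bash
python3 - <<'E'
from h import *
np.set_printoptions(precision=4,suppress=True)
im=cv2.imread('pics/d0.png')[210:350,280:420]; cv2.imwrite('pics/d0c.png',cv2.resize(im,(700,700),interpolation=2)[:600] if 0 else cv2.resize(im,(600,600),interpolation=2))
print(pts('d0',[(369,241),(359,261),(347,279),(334,300),(322,316)]))
print('lid',pts('d0',[(345,174),(215,288),(285,190),(290,230),(270,275)]))
print('lidscene',pts('s0',[(300,240),(400,160),(436,205),(335,285),(370,220)]))
print('bott',pts('s0',[(262,190),(294,166),(361,168),(245,263),(275,282),(230,325),(420,162),(378,157)]))
# box yaw from lid plane
C=cloud('s0');m=np.zeros((480,640),np.uint8);cv2.fillPoly(m,[np.array([[300,240],[398,162],[434,206],[337,282]])],1)
P=C[m>0];P=P[np.isfinite(P).all(1)&(P[:,2]>.05)];c=P.mean(0);n=np.linalg.svd(P-c,full_matrices=False)[2][2];n*=np.sign(n[2]);print(c,n,'ang',np.arccos(n[2]),'yaw',np.degrees(np.arctan2(n[1],n[0])),np.abs((P-c)@n).mean())
E
```

```text
[[0.4686 0.0178 0.0714]
 [0.4723 0.0701 0.0681]
 [0.4786 0.1216 0.0707]
 [0.4845 0.174  0.0711]
 [0.4873 0.2269 0.0869]]
lid [[ 0.532  -0.0458  0.1547]
 [ 0.6658  0.2068  0.0721]
 [ 0.6471 -0.0567  0.0901]
 [ 0.5739  0.1181  0.1424]
 [ 0.5631  0.231   0.1478]]
lidscene [[ 0.5483 -0.0603  0.1479]
 [ 0.5759  0.2151  0.1462]
 [ 0.67    0.2038  0.0908]
 [ 0.6281 -0.0711  0.1005]
 [ 0.6041  0.0692  0.1214]]
bott [[ 0.3674  0.0478  0.0757]
 [ 0.3722  0.1444  0.074 ]
 [ 0.4947  0.2108  0.0866]
 [ 0.4614 -0.1089  0.0711]
 [ 0.5648 -0.1454  0.138 ]
 [ 0.5563 -0.2404  0.1274]
 [ 0.5893  0.2827  0.1022]
 [ 0.4619  0.3414  0.012 ]]
[0.6054 0.0619 0.1247] [-0.865   0.1284  0.485 ] ang 1.0643934347420845 yaw 171.5538341099853 0.025133063361127816
```

View pics/d0c.png

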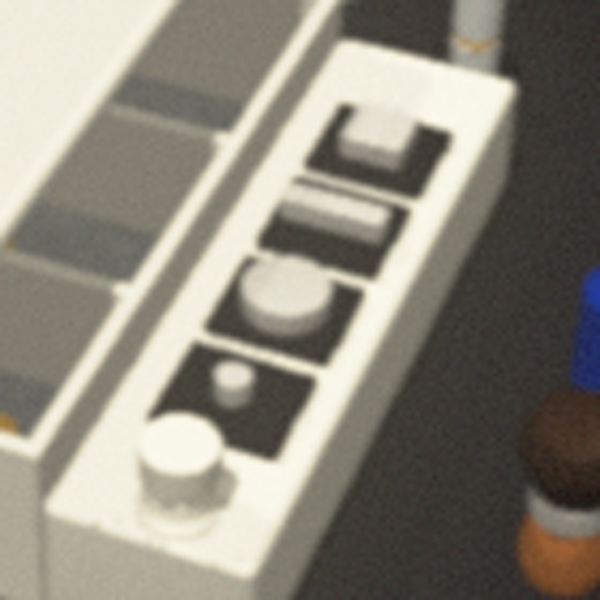

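Row order is square, bar, large round, small from right to left; box yaw is about -5.8°. I'll close the fingers and fly at a height of 0.22 m to above the middle of the lid.

Call:
jog_arm:
  plan: "-0.5 0.41 0 0 0 0 1; -1 0.82 0 0 0 0 1; -1 0.82 0 0 0 0 1; -1 0.82 0 0 0 0 1; -1 0.82 0 0 0 0 1; -1 0.82 0 0 0 0 1; -1 0.82 0 0 0 0 1; -1 0.82 0 0 0 0 1; -1 0.82 0 0 0 0 1; -1 0.82 0 0 0 0 1"

```text
time_s: 1.1
tcp_pos: [0.3876, -0.3002, 0.2224]
ee_rot: [[-0.919, -0.393, -0.0], [-0.393, 0.919, 0.0], [-0.0, 0.0, -1.0]]
wrist_force: [0.3, 0.1, 0.6]
gripper_width: 0.174
gripper_force: 0.0
```

Call:
jog_arm:
  plan: "-1 0.82 0 0 0 0 1; -1 0.82 0 0 0 0 1; -1 0.82 0 0 0 0 1; -1 0.82 0 0 0 0 1; -1 0.82 0 0 0 0 1; -1 0.82 0 0 0 0 1; 0 0 0 0 0 0.9 1; 0 0 0 0 0 0.9 1; 0 0 0 0 0 0.9 1; 0 0 0 0 0 0.9 1"

```text
time_s: 2.1
tcp_pos: [0.4765, -0.1294, 0.2223]
ee_rot: [[-0.995, 0.103, -0.001], [0.103, 0.995, 0.0], [0.001, 0.0, -1.0]]
wrist_force: [0.2, -1.6, 0.7]
gripper_width: 0.005
gripper_force: 0.0
```

```bash
python3 - <<'E'
from h import *
np.set_printoptions(precision=4,suppress=True)
s=r.sense();print(s['time_s'],s['tcp_pos'],s['ee_rot'],s['wrist_force'],s['gripper_width'])
snap('wrist','w0')
E
```

```text
2.1 [ 0.4765 -0.1294  0.2223] [[-0.9947  0.1032 -0.0006]
 [ 0.1032  0.9947  0.0003]
 [ 0.0006  0.0003 -1.    ]] [ 0.2107 -1.6027  0.7199] 0.004745188789423845
```

View pics/w0.png

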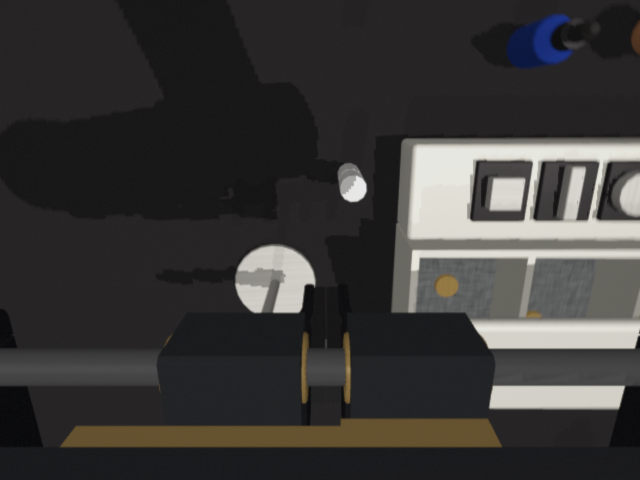

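The wrist view shows the tool aligned with the box (its edges are level), square key top at (507,192), bar at (574,192), round at about (632,193). I'll check the positions and move over the lid.

```bash
python3 - <<'E'
from h import *
np.set_printoptions(precision=4,suppress=True)
print(pts('w0',[(507,192),(574,192),(632,193)]))
def rayz(f,uv,h):
    z=np.load(f'pics/{f}.npz');o=z['T'][:3,3]
    for u,v in uv:
        q=np.linalg.inv(z['K'])@[u,v,1];d=z['T'][:3,:3]@[q[0],-q[1],-q[2]];print(f,o+d*(h-o[2])/d[2])
rayz('w0',[(507,192),(574,192),(632,193)],.065)
rayz('d0',[(368,239.6),(358.2,258.3),(346.7,277.7),(334.8,297.5)],.065)
E
```

```text
[[0.4706 0.012  0.0699]
 [0.4757 0.0632 0.0705]
 [0.481  0.1077 0.0707]]
w0 [0.4718 0.0141 0.065 ]
w0 [0.4772 0.0665 0.065 ]
w0 [0.4827 0.1119 0.065 ]
d0 [0.4727 0.0066 0.065 ]
d0 [0.4761 0.0603 0.065 ]
d0 [0.4813 0.1126 0.065 ]
d0 [0.4865 0.1622 0.065 ]
```

Call:
jog_arm:
  plan: "-0.4 1 0 0 0 0 1; -0.4 1 0 0 0 0 1; -0.4 1 0 0 0 0 1; -0.4 1 0 0 0 0 1; -0.4 1 0 0 0 0 1; -0.4 1 0 0 0 0 1; -0.4 1 0 0 0 0 1; -0.4 1 0 0 0 0 1; -0.4 1 0 0 0 0 1; 0 0 1 0 0 0 1"

```text
time_s: 3.15
tcp_pos: [0.5919, 0.0883, 0.2002]
ee_rot: [[-0.996, 0.093, 0.008], [0.093, 0.996, 0.002], [-0.008, 0.003, -1.0]]
wrist_force: [-0.3, -0.1, -0.6]
gripper_width: 0.002
gripper_force: 0.0
```

Call:
jog_arm:
  plan: "0 0 0.9 0 0 0 1; 0 0 0.8 0 0 0 1; 0 0 0.6 0 0 0 1; 0 0 0.4 0 0 0 1; 0 0 0.4 0 0 0 1; 0 0 0.3 0 0 0 1; 0 0 0.2 0 0 0 1; 0 0 0.2 0 0 0 1; 0 0 0.2 0 0 0 1; 0 0 0.1 0 0 0 1"

```text
time_s: 4.15
tcp_pos: [0.5886, 0.0847, 0.0946]
ee_rot: [[-0.995, 0.099, -0.001], [0.099, 0.995, 0.0], [0.001, -0.0, -1.0]]
wrist_force: [-1.1, -0.2, 0.7]
gripper_width: 0.006
gripper_force: 0.8
```

Call:
jog_arm:
  plan: "0 0 0.08 0 0 0 1; 0 0 0.04 0 0 0 1; 0 0 0.04 0 0 0 1; 0 0 0.04 0 0 0 1; 0 0 0 0 0 0 1; 0 0 0 0 0 0 1; 0 0 0 0 0 0 1; 0 0 0 0 0 0 1; 0 0 0 0 0 0 1; 0 0 0 0 0 0 1"

```text
time_s: 5.15
tcp_pos: [0.5889, 0.0848, 0.09]
ee_rot: [[-0.995, 0.099, 0.0], [0.099, 0.995, 0.0], [-0.0, 0.0, -1.0]]
wrist_force: [-0.2, 0.5, 0.4]
gripper_width: 0.005
gripper_force: 0.0
```

Call:
jog_arm:
  plan: "0 0 0.04 0 0 0 1; 0 0 0.04 0 0 0 1; 0 0 0.04 0 0 0 1; 0 0 0.04 0 0 0 1; 0 0 0 0 0 0 1; 0 0 0 0 0 0 1; 0 0 0 0 0 0 1; 0 0 0 0 0 0 1; 0 0 0 0 0 0 1; 0 0 0 0 0 0 1"

```text
time_s: 6.15
tcp_pos: [0.5888, 0.0848, 0.0883]
ee_rot: [[-0.995, 0.098, 0.001], [0.098, 0.995, -0.0], [-0.001, -0.0, -1.0]]
wrist_force: [-5.4, 0.9, 10.9]
gripper_width: 0.001
gripper_force: 5.8
```

```bash
python3 - <<'E'
from h import *
np.set_printoptions(precision=4,suppress=True)
s=r.sense();print(s['tcp_pos'],s['wrist_force'])
snap('side','d1');snap('wrist','w1')
a=cv2.imread('pics/d1.png')[120:370,180:460];b=cv2.imread('pics/w1.png')
cv2.imwrite('pics/m1.png',np.hstack([cv2.resize(a,(448,400),interpolation=2),cv2.resize(b,(352,400))]))
E
```

```text
[0.5888 0.0848 0.0883] [-5.3683  0.8668 10.9487]
```

View pics/m1.png

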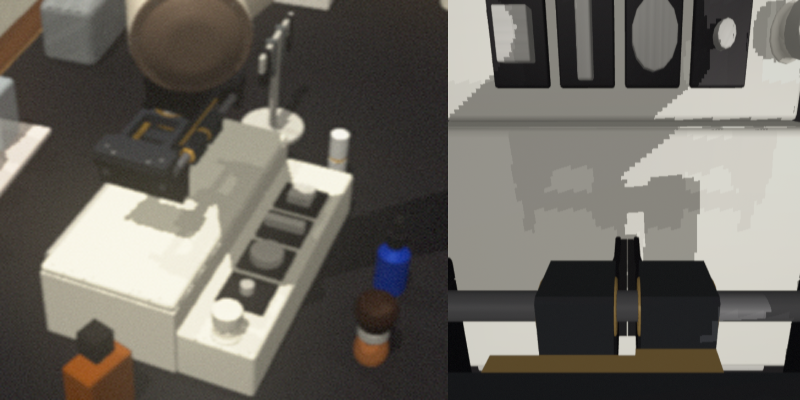

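The lid is flush shut: 11 N at z=0.088, matching the stated height. Keys appear at the top of the wrist view. I'll re-measure, using the lid top (0.088) to check the camera heights.

```bash
python3 - <<'E'
from h import *
np.set_printoptions(precision=4,suppress=True)
C=cloud('w1');print('lid w1',np.nanmedian(C[180:230,20:280].reshape(-1,3),0))
print('lid d1',pts('d1',[(270,250),(240,270)]))
print('table',pts('d1',[(420,340),(300,365)]))
print('keytops z w1',C[40,[120,245,375,505],:])
# box left/right in w1 and key tops centroid: mask by height
z=np.load('pics/w1.npz')
for f in ('w1','w0','d0'):
    D=cloud(f);h=D[...,2]
    near=(h>.0645+.001)&(h<.0765)&(D[...,0]>.445)&(D[...,0]<.505)&(D[...,1]>-.03)&(D[...,1]<.19)
    n,l,st,ce=cv2.connectedComponentsWithStats(near.astype(np.uint8))
    for i in range(1,n):
        if st[i,4]>60: print(f,st[i],ce[i].round(0),np.median(D[l==i],0),(D[l==i].min(0)+D[l==i].max(0))/2)
E
```

```text
lid w1 [0.5353 0.0186 0.0876]
lid d1 [[0.6117 0.1112 0.0873]
 [0.6379 0.1724 0.0879]]
table [[0.3489 0.1624 0.0166]
 [0.5124 0.2526 0.0003]]
keytops z w1 [[0.4719 0.0141 0.0705]
 [0.4767 0.0634 0.0706]
 [0.4817 0.1147 0.071 ]
 [0.4867 0.166  0.0704]]
w1 [ 230    0   34   96 2741] [247.  47.] [0.4792 0.0637 0.0705] [0.4799 0.0632 0.0695]
w1 [ 334    0   84   86 5867] [375.  40.] [0.4817 0.1148 0.0706] [0.4825 0.1151 0.0694]
w1 [  78    5   77   70 4653] [117.  39.] [0.4714 0.0128 0.0706] [0.4715 0.0119 0.0693]
w1 [ 485   21   39   39 1140] [504.  40.] [0.4866 0.1658 0.0704] [0.4866 0.1665 0.0692]
w0 [560 165  26  54 918] [572. 191.] [0.475  0.0618 0.0703] [0.4759 0.0633 0.0694]
w0 [615 170  25  43 806] [629. 193.] [0.4808 0.1061 0.0703] [0.4809 0.1065 0.0693]
w0 [ 487  176   38   33 1126] [505. 192.] [0.4703 0.0106 0.0704] [0.471  0.0114 0.069 ]
d0 [360 234  18  14 174] [369. 240.] [0.47   0.0159 0.0706] [0.4704 0.0132 0.0698]
d0 [346 252  26  14 169] [358. 258.] [0.4743 0.0666 0.0703] [0.4751 0.0643 0.0701]
d0 [337 270  21  17 277] [347. 278.] [0.4799 0.1187 0.071 ] [0.4805 0.1168 0.0701]
d0 [330 294  10   9  66] [334. 298.] [0.4856 0.1696 0.0703] [0.4856 0.1674 0.0695]
```

Call:
jog_arm:
  plan: "0 0 -0.4 0 0 0 1; 0 0 -0.8 0 0 0 1; 0.9 -0.4 -0.4 0 0 0 1; 1 -0.6 0 0 0 0 1; 1 -0.6 0 0 0 0 1; 1 -0.6 0 0 0 0 1; 0.4 -0.4 0 0 0 0 1; 0 0 0 0 0 0 1; 0 0 0 0 0 0 1; 0 0 0 0 0 0 1"

```text
time_s: 7.25
tcp_pos: [0.4769, 0.0312, 0.1262]
ee_rot: [[-0.995, 0.098, 0.001], [0.098, 0.995, 0.0], [-0.001, 0.0, -1.0]]
wrist_force: [-0.1, -0.2, -0.7]
gripper_width: 0.002
gripper_force: 0.0
```

Call:
jog_arm:
  plan: "0.17 -0.77 0 0 0 0 1; 0 0 0.7 0 0 0 1; 0 0 0.8 0 0 0 1; 0 0 0.5 0 0 0 1; 0 0 0.2 0 0 0 1; 0 0 0.12 0 0 0 1; 0 0 0.12 0 0 0 1; 0 0 0.08 0 0 0 1; 0 0 0 0 0 0 1; 0 0 0 0 0 0 1"

```text
time_s: 8.25
tcp_pos: [0.4698, 0.0121, 0.0653]
ee_rot: [[-0.995, 0.098, 0.001], [0.098, 0.995, -0.0], [-0.001, 0.0, -1.0]]
wrist_force: [-4.9, 1.6, 14.5]
gripper_width: 0.004
gripper_force: 7.2
```

Call:
jog_arm:
  plan: "0 0 0.04 0 0 0 1; 0 0 0.04 0 0 0 1; 0 0 0 0 0 0 1; 0 0 0 0 0 0 1; 0 0 0 0 0 0 1; 0 0 0 0 0 0 1; 0 0 0 0 0 0 1; 0 0 0 0 0 0 1; 0 0 0 0 0 0 1; 0 0 0 0 0 0 1"

```text
time_s: 9.25
tcp_pos: [0.4699, 0.0121, 0.0651]
ee_rot: [[-0.995, 0.097, 0.002], [0.097, 0.995, -0.0], [-0.002, -0.0, -1.0]]
wrist_force: [-9.5, 1.8, 28.2]
gripper_width: 0.006
gripper_force: 14.3
```

Square key hit its stop (28 N at z=0.065). On to the large round key, taking a wrist image on the way.

Call:
jog_arm:
  plan: "0 0 -0.4 0 0 0 1; 0 0 -0.8 0 0 0 1; 0 0 -0.4 0 0 0 1; -0.01 0.76 0 0 0 0 1; -0.01 0.85 0 0 0 0 1; -0.01 0.85 0 0 0 0 1; -0.01 0.85 0 0 0 0 1; -0.01 0.85 0 0 0 0 1; 0 0 0 0 0 0 1; 0 0 0 0 0 0 1"

```text
time_s: 10.25
tcp_pos: [0.4807, 0.1155, 0.1009]
ee_rot: [[-0.995, 0.098, -0.0], [0.098, 0.995, 0.0], [0.0, 0.0, -1.0]]
wrist_force: [-0.7, -1.0, 0.1]
gripper_width: 0.008
gripper_force: 0.0
```

```bash
python3 - <<'E'
from h import *
np.set_printoptions(precision=4,suppress=True)
snap('side','d2')
print(pts('d2',[(369,241),(358,258),(347,278),(334,298)]))
a=cv2.imread('pics/d2.png')[180:360,270:450];cv2.imwrite('pics/d2c.png',cv2.resize(a,(600,600),interpolation=2))
E
```

```text
[[0.4701 0.0101 0.0652]
 [0.4743 0.0702 0.074 ]
 [0.4791 0.1197 0.071 ]
 [0.4858 0.1697 0.071 ]]
```

View pics/d2c.png

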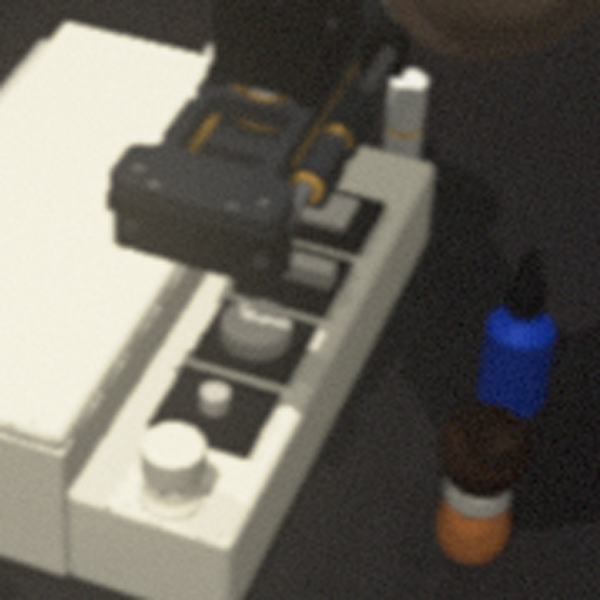

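The square key at crop (335,210) is in (top now 0.065), the others are still out, and the fingers are over the round key. Pressing it.

Call:
jog_arm:
  plan: "0 0 0.5 0 0 0 1; 0 0 0.5 0 0 0 1; 0 0 0.2 0 0 0 1; 0 0 0.12 0 0 0 1; 0 0 0.12 0 0 0 1; 0 0 0.08 0 0 0 1; 0 0 0.04 0 0 0 1; 0 0 0.04 0 0 0 1; 0 0 0 0 0 0 1; 0 0 0 0 0 0 1"

```text
time_s: 11.3
tcp_pos: [0.4809, 0.1148, 0.0651]
ee_rot: [[-0.995, 0.097, 0.001], [0.097, 0.995, -0.001], [-0.001, -0.001, -1.0]]
wrist_force: [-10.0, -2.5, 27.9]
gripper_width: 0.006
gripper_force: 13.8
```

Round key is on its stop. Now the bar.

Call:
jog_arm:
  plan: "0 0 -0.4 0 0 0 1; 0 0 -0.8 0 0 0 1; 0 0 -0.4 0 0 0 1; 0 -0.68 0 0 0 0 1; 0 -0.7 0 0 0 0 1; 0 -0.7 0 0 0 0 1; 0 0 0 0 0 0 1; 0 0 0 0 0 0 1; 0 0 0 0 0 0 1; 0 0 0 0 0 0 1"

```text
time_s: 12.3
tcp_pos: [0.4758, 0.064, 0.1009]
ee_rot: [[-0.995, 0.098, -0.0], [0.098, 0.995, -0.0], [0.0, -0.0, -1.0]]
wrist_force: [0.3, -0.4, -0.0]
gripper_width: 0.004
gripper_force: 0.0
```

Call:
jog_arm:
  plan: "0 0 0.5 0 0 0 1; 0 0 0.5 0 0 0 1; 0 0 0.2 0 0 0 1; 0 0 0.12 0 0 0 1; 0 0 0.12 0 0 0 1; 0 0 0.08 0 0 0 1; 0 0 0.04 0 0 0 1; 0 0 0.04 0 0 0 1; 0 0 0 0 0 0 1; 0 0 0 0 0 0 1"

```text
time_s: 13.3
tcp_pos: [0.4758, 0.0637, 0.0651]
ee_rot: [[-0.995, 0.097, 0.001], [0.097, 0.995, -0.0], [-0.001, -0.0, -1.0]]
wrist_force: [-11.5, 0.1, 29.3]
gripper_width: 0.004
gripper_force: 14.6
```

Call:
jog_arm:
  plan: "0 0 -0.4 0 0 0 1; 0 0 -0.8 0 0 0 1; 0 0 -1 0 0 0 1; 0 0 -1 0 0 0 1; 0 0 -1 0 0 0 1; 0 0 -1 0 0 0 1; 0 0 -0.6 0 0 0 1; 0 0 0 0 0 0 1; 0 0 0 0 0 0 1; 0 0 0 0 0 0 1"

```text
time_s: 14.3
tcp_pos: [0.475, 0.0634, 0.2048]
ee_rot: [[-0.995, 0.099, -0.002], [0.099, 0.995, -0.001], [0.002, -0.001, -1.0]]
wrist_force: [-0.0, -0.2, 0.5]
gripper_width: 0.006
gripper_force: 0.0
```

```bash
python3 - <<'E'
from h import *
np.set_printoptions(precision=4,suppress=True)
snap('side','d3');snap('scene','s3')
print(pts('d3',[(369,241),(359,259),(347,279),(334,298)]))
print('lid',pts('d3',[(270,250),(240,270),(300,250),(340,200)]))
a=cv2.imread('pics/d3.png')[120:370,180:460];b=cv2.imread('pics/s3.png')[120:400,200:460]
cv2.imwrite('pics/m3.png',np.hstack([cv2.resize(a,(440,400),interpolation=2),cv2.resize(b,(360,400))]))
E
```

```text
[[0.4701 0.01   0.0651]
 [0.4746 0.0608 0.0643]
 [0.4799 0.1161 0.0655]
 [0.4859 0.1693 0.0706]]
lid [[ 0.6112  0.1125  0.0884]
 [ 0.6377  0.1728  0.0883]
 [ 0.565   0.0977  0.0889]
 [ 0.5432 -0.0614  0.0876]]
```

View pics/m3.png

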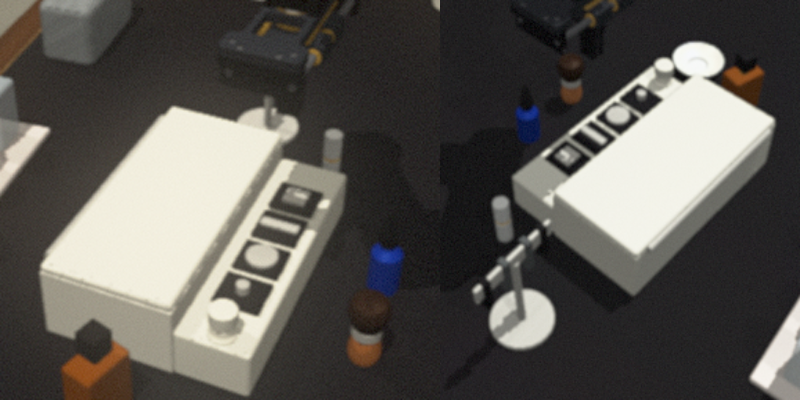

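The lid is flat (top 0.088 everywhere) and the three keys are in (tops about 0.065). The small key is still out (0.0706), and all the bystanders are standing where they were.

```bash
python3 -c "
from station import r
print(r.finish_job())"
```

```text
the job is handed in; nothing more can be done
None
```

The job is done and handed in at about 14 s: lid shut, then the square, large round and bar keys pressed fully in, in that order; the small key was left out and the other things look undisturbed in the final pictures.

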